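# Set up the calibration ball in a robot cell

## Robot

A 7-joint arm with a two-finger parallel gripper is mounted at the origin on the work surface. World frame = base frame: x ahead of the robot, y to its left, z up, the work surface at z = 0. Lengths are in m, angles in rad, forces in N, time in s.
With the tool pointing down it reaches from about 0.425 to 0.825 m from the base axis. Payload 3.6 kg.
Tool frame: the origin (TCP) lies midway between the tips of the shut fingers; the grasp point (between the pads) lies robot.pinch_z behind it (robot.pinch_z is the distance from the TCP to the grasp point, in m); z points along the fingers, y is the line along which they close (so a half turn about z gives the same grasp; the last joint's range is limited). The gripper opens to 93 mm and grips with 3 to 60 N. Pads are 15 mm wide; open, the fingers measure 128 mm over their backs; the gripper's body (75 mm by 188 mm) begins 65 mm behind the grasp point.
Start: joints at [-1.232, 0.615, -0.013, 1.423, 0.008, 1.103, -0.04], TCP at [0.232, 0.607, 0.219] pointing down, gripper open.
Joint ranges: [-3.12, 3.12], [-0.3, 2.06], [-1.34, 1.32], [0.26, 2.42], [-1.36, 4.5], [0.01, 1.98], [-2.84, 2.84]. Speed limits (rad/s): [2.79, 2.79, 3.14, 3.14, 3.14, 3.14, 3.14].

## Interface

Orientations are given as a unit quaternion [w, x, y, z].
In Python, from rig import robot gives the robot as it stands.
- The arm moves only by the tool jog_arm, never from a script. Its argument "targets" is a list that holds one entry, the list of rows, each a list of 5 numbers: the opening, from 0 (shut) to 1 (fully open), then the shift along the tool's x, y, z in units of 1000 mm (1.0 is 1000 mm), then the turn about the tool's z in units of pi rad (1.0 is pi rad). In form: [[[gripper, tx, ty, tz, roll], ...]]. A call has 1 to 20 rows; each row is the pose to reach, as a shift and turn from the pose commanded when the call began, along the tool's axes at that moment, turning the shorter way round; what a row does not reach only later rows make up. A row lasts 1/10 s, in which the tool goes at most 50 mm and 8.59 degrees, less where a joint would pass 70% of its speed; a pose out of reach is approached as far as the arm can. A call with a number of a shift or a turn outside -1 to 1 is refused whole. A call with a gripper value outside its range is refused whole. The fingers move at their own pace and stop on an object; "force" is the grip in N (left out, the last holds). Time passes only in rows, so rows that repeat a pose let the fingers close. It gives the time, the measured TCP pose, the force, the opening and the grip force at its end, in the units of the state.
- robot.get_obs(): the state, without advancing time (a new reading comes with each control period).
- robot.grab_frame(name): name is "side" or "top"; returns a dict with "image" (384x512x3 uint8, red, green, blue), "z_map" (384x512 float32, m along the optical axis (not along the pixel's ray), 0 where there is no reading), "mtx" (3x3 intrinsics, pixels), "rvec" (rotation vector, rad) and "tvec" (3), from world to camera coordinates, as OpenCV has them. Camera axes: x right, y down, z forward; pixel columns grow to the right and rows downward; lengths in m; the calibration is good to about 2 mm. A picture is of the moment at which its call begins.
- robot.finish_job(): hands the job in; it is judged then, once.
The state is a dict: "time_s": time; "joint_positions": joint angles; "qvel": joint speeds; "joint_torque": joint torques, N m; "ee_pos": TCP position; "ee_rot": TCP orientation; "ft_force": force on the tool from outside, world axes, zero at the start; "ft_torque": the same for the moment, N m; "finger_gap": opening from 0.0 (shut) to 1.0 (fully open); "gripper_force": force on a finger pad.
Only numpy, scipy, OpenCV 4.12 (cv2) and the standard library are available. Lean on these libraries where they do the work, as an engineer would, in place of code of your own. Each camera call takes 0.05 s, during which the arm holds its last target. There are 200 camera calls.

## Task

Set up the tall calibration pillar that carries the white ball: turn the revolving rack by its top knob until that pillar stands at the opening of the guard hoop, hold it by its steel head without touching the ball, and draw it out through the opening. The pillar is top-heavy, so carry it slowly and upright and set it down gently on the clamping fixture with its foot home against both dowel pins. Then let go, push the orange handle of the toggle clamp fully down so that the clamp presses on the pillar's foot, and leave the other pillars standing in the rack and everything else where it is.

Things in the scene. Friction and masses are not known exactly. Their poses are not given: they have to be found in the camera images.
- ball_pillar: The wanted pillar, loose, about 0.62 kg, round. Foot disc 64 mm dia x 12 mm, stem 18 mm dia up to 130 mm, steel head 44 mm dia from 130 to 175 mm, white ball 25 mm dia sunk in the top (top at 192.5 mm). Centre of mass about 125 mm up: it tips over beyond 14 degrees; keep it under about 0.3 m/s. Starts on the deck in one of the turntable's slots. Origin: centre of the underside, z up.
- ball_pillar_head (a point): Grip point of the wanted pillar, on its axis, 158 mm above its underside, 17 mm below the top of the steel head. Grip the 44 mm head here straight from above, the fingers either side of the ball, at any yaw.
- turntable: Turning part of the rack: deck disc 272 mm dia, its top 8 mm above this origin and 30 mm above the table. Above it (85 to 93 mm over the table) a steel star wheel with four U-slots 24 mm wide, open outwards, along this body's +x, +y, -x, -y. A pillar stands in each, 100 mm from the axis. Turns either way, about 0.1 N m friction, stays where left. Origin on the axis, z up.
- turntable_knob (a point): Middle of the round black knob on the turntable's axis, 207 mm above the table: 44 mm dia, 35 mm tall, its top 225 mm above the table. Grip it from above at any yaw and twist to turn the rack.
- rack_opening (a point): Middle of the 122 mm wide opening in the fixed guard hoop, 150 mm from the turntable's axis, 89 mm above the table, roughly on the robot's side. The hoop, a bar 8 mm thick on posts, stops the stems elsewhere. A pillar's foot lies under the star wheel, so draw the pillar outwards along its slot, until its axis is at least 163 mm from the turntable's axis, before lifting it.
- rack_front (a point): Point on the deck, 100 mm from the turntable's axis towards the opening: where the wanted pillar's foot centre is when its pocket faces the opening (within about 20 mm is good).
- cone_pillar: Another pillar, like the wanted one but with a pointed dark cone in place of the ball, 194 mm tall. Stays in the rack. Origin: centre of the underside.
- short_pillar: A shorter pillar with a ball, 152 mm tall, head from 90 to 135 mm. Stays in the rack. Origin: centre of the underside.
- block_pillar: Another tall pillar with a dark square block 26 x 26 x 10 mm on its head, 185 mm tall. Stays in the rack. Origin: centre of the underside.
- fixture: Fixed clamping fixture: aluminium plate 12 mm thick from x -65 to +210 mm and y -55 to +55 mm in its frame. Origin on the table under the nest centre, z up. Two dowel pins 12 mm dia stand 18 mm above the plate at x -27, y +27 and -27 mm. A toggle clamp is bolted on at x 60 to 125 mm; its bracket is 53 mm high from the table.
- nest (a point): Point on the fixture's plate top, 12 mm above the table: where the centre of the pillar's underside is when the foot touches both dowel pins. Axes as the fixture's; the pins lie towards -x, so the foot comes home by moving towards -x.
- clamp_handle (a joint): Handle angle above level, rad: 0 is fully down, clamp closed; about 1 at the start, clamp open, arm standing up, nest free from above. Stays where left. Hinge along the fixture's y through x 100, z 46 mm; the handle reaches 112 mm from it, towards +x when down; the outer 80 mm is an orange sleeve 16 mm dia. About 3 N at its end moves it, 5 to 15 N at the very last while the pad squeezes the foot.
- handle_end (a point): Free end of the orange clamp handle, on its centre line, 112 mm from the hinge.
- clamp_arm: Steel arm of the clamp with a rubber pad. Origin on its hinge, at x 82, z 46 mm in the fixture's frame. It is linked to the handle: standing up when the handle is up, level and reaching 66 mm towards the nest when it is down, the pad then pressing on the pillar's foot 22 mm from the nest centre.
- loop_stand: Bystander: bent-steel loop on a flat foot, 220 mm tall. Leave alone. Origin: centre of the underside.
- square: Bystander: flat dark steel angle square, 130 x 91 x 10 mm. Leave alone.
- vee_block: Bystander: dark steel vee block 60 x 50 x 42 mm. Leave alone.
- cam_lever: Bystander: loose orange clamping lever, 107 mm long. Leave alone.
- hex_driver: Bystander: screwdriver with a black handle, 190 mm long. Leave alone.
Mind the look-alikes: they are no part of the job. What is shaped like the ball_pillar but red or yellow is not meant. Leave any green look-alike of the cone_pillar alone.

How it is judged:
On the way, in this order (a step that is already met when the one before it is completed fails the run):
1. the ball pillar, upright in its pocket, stands at the opening of the guard hoop (horizontal distance between ball_pillar and rack_front below 0.035 m and horizontal distance between ball_pillar and turntable below 0.125 m and angle between ball_pillar's own z axis and vertical below 0.1 rad), for 0.2 s.
2. the ball pillar is out of the rack and held clear of the table, upright (horizontal distance between ball_pillar and turntable above 0.18 m and height (world z) of ball_pillar above 0.02 m and angle between ball_pillar's own z axis and vertical below 0.17 rad), for 0.2 s.
3. the ball pillar stands in the nest of the fixture, let go, with the clamp still up (horizontal distance between ball_pillar and nest below 0.005 m and z of ball_pillar in the frame of nest between -0.003 and 0.003 m and angle between ball_pillar's own z axis and vertical below 0.05 rad and contact force between ball_pillar and the fingers below 0.1 N and value of joint clamp_handle above 0.3 rad), for 0.2 s.
At the end, for the whole second after the job is handed in: Ball pillar upright (0.05 rad) and at rest in the nest, underside within 5 mm of the nest point sideways and 3 mm in height; clamp handle below 0.1 rad, clamp pressing on the pillar with over 0.5 N; other pillars upright (0.1 rad) in the rack, within 125 mm of its axis (horizontal distance between ball_pillar and nest below 0.005 m and z of ball_pillar in the frame of nest between -0.003 and 0.003 m and angle between ball_pillar's own z axis and vertical below 0.05 rad and value of joint clamp_handle below 0.1 rad and contact force between ball_pillar and clamp_arm above 0.5 N and linear speed of ball_pillar below 0.02 m/s and angle between each of cone_pillar, short_pillar, block_pillar's own z axis and vertical below 0.1 rad and horizontal distance between each of cone_pillar, short_pillar, block_pillar and turntable below 0.125 m); the robot touches nothing.
It fails at once if the ball pillar tips by more than 17 degrees (angle between ball_pillar's own z axis and vertical above 0.3 rad).
It fails at once if the ball pillar moves faster than 0.6 m/s (hurried, or dropped) (linear speed of ball_pillar above 0.6 m/s).
It fails at once if the robot touches the ball (contact force between ball_pillar_c3 and the fingers above 0.3 N or contact force between ball_pillar_c3 and the arm above 0.3 N).
It fails at once if another pillar is tipped or taken out of the rack (angle between any of cone_pillar, short_pillar, block_pillar's own z axis and vertical above 0.3 rad or horizontal distance between any of cone_pillar, short_pillar, block_pillar and turntable above 0.14 m).
It fails at once if a bystander is moved by more than 30 mm (distance of any of loop_stand, square, vee_block, cam_lever, hex_driver from where it was at the start of the episode above 0.03 m).
It also fails if it takes over 72 s, if anything falls off the work surface, if the arm or the gripper's body presses on something with over 40 N, if the wrist force passes 120 N, or if a joint passes its speed limit or range.

## Working session

There is one attempt and no reset: what is moved stays moved. The work goes in short steps, Python scripts to look and compute and a tool call to move; the robot and the scene stay as the last step left them, time stands still between calls to the robot, and variables do not carry over. Pictures are saved under pics/ and viewed, at most 10 in all, crops included, and the job is handed in when it is done.

Besides the shell and the picture viewer there is one more tool, called after "Call:" as name(argument=value, ...) on one line, values as JSON. jog_arm: Moves the arm, as the interface text tells. Its arguments: {"type":"object","properties":{"targets":{"type":"array"},"force":{"type":"number"}},"required":["targets"]}

```bash
ls; mkdir -p pics; cat > h.py <<'E'
import numpy as np, cv2
from rig import robot
def cam(n):
    f=robot.grab_frame(n); R=cv2.Rodrigues(np.array(f["rvec"],float))[0]; f["R"]=R; f["t"]=np.array(f["tvec"],float).ravel(); return f
def world(f):
    K=np.array(f["mtx"]); z=f["z_map"]; v,u=np.mgrid[:z.shape[0],:z.shape[1]]
    P=np.stack([(u-K[0,2])/K[0,0]*z,(v-K[1,2])/K[1,1]*z,z],-1)
    W=(P-f["t"])@f["R"]; W[z==0]=np.nan; return W
def ray(f,u,v,h):
    K=np.array(f["mtx"]); d=f["R"].T@np.array([(u-K[0,2])/K[0,0],(v-K[1,2])/K[1,1],1]); c=-f["R"].T@f["t"]
    return c+d*(h-c[2])/d[2]
def proj(f,p):
    return cv2.projectPoints(np.array(p,float).reshape(-1,1,3),np.array(f["rvec"],float),f["t"],np.array(f["mtx"],float),None)[0].reshape(-1,2)
def save(f,name):
    cv2.imwrite("pics/"+name,f["image"][:,:,::-1])
E
python3 - <<'E'
from h import *
for n in("top","side"):
    f=cam(n); np.savez(n+"0.npz",**{k:f[k] for k in("image","z_map","mtx","rvec","tvec")})
    print(n,np.array(f["mtx"]).round(1).tolist(),(-f["R"].T@f["t"]).round(3))
    a=f["image"]
    cv2.imwrite(f"pics/{n}0.png",cv2.resize(a[:,:,::-1],(800,600),interpolation=cv2.INTER_CUBIC))
o=robot.get_obs();print(o["ee_pos"],o["ee_rot"],o["finger_gap"],robot.pinch_z)
E
```

```text
pics
top [[350.9, 0.0, 251.8], [0.0, 350.9, 189.1], [0.0, 0.0, 1.0]] [0.4   0.077 1.442]
side [[434.3, 0.0, 257.7], [0.0, 434.3, 187.3], [0.0, 0.0, 1.0]] [0.199 1.103 0.772]
[0.2316414  0.60656501 0.21760733] [-2.00300981e-04  1.81353767e-01  9.83417253e-01 -1.13024442e-03] 1.0014907783787221 0.0188
```

View pics/top0.png

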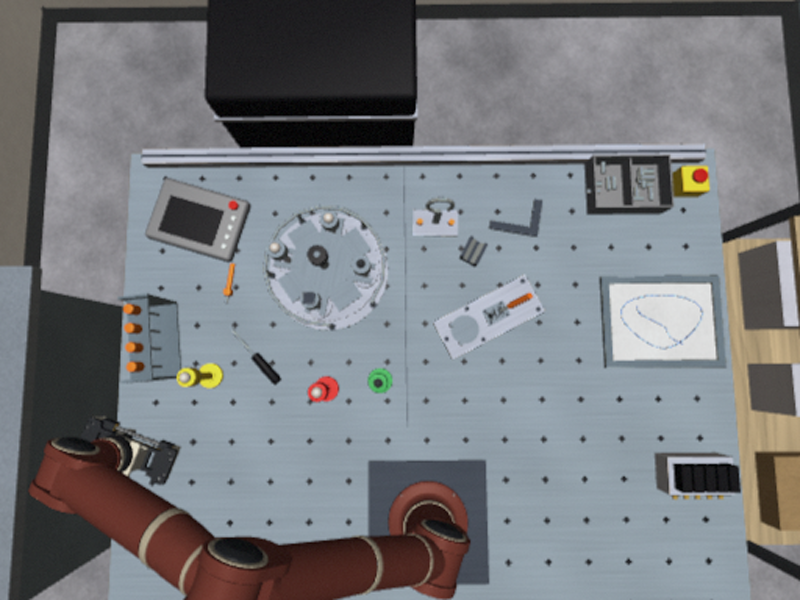

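View pics/side0.png

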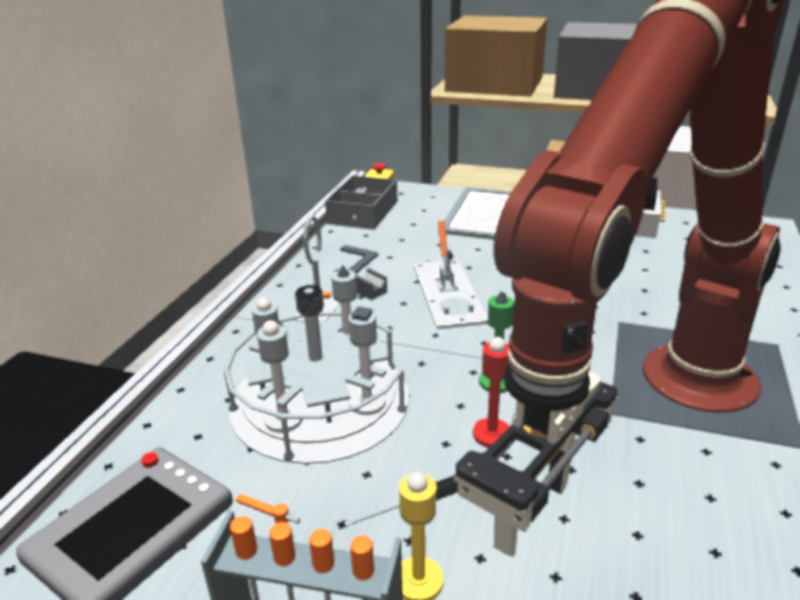

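The white-ball candidates in the rack are at (277,248) and (330,218) in the 800-px top view, and at (270,327) and (264,304) in the side view. The red one (323,390) and yellow one (195,376) are decoys. The fixture is at (490,317), the handle is orange and points up-right, and the opening faces the robot. Next I'll measure heights from depth.

```bash
cat > m.py <<'E'
from h import *
def load(n):
    d=dict(np.load(n+"0.npz")); d["R"]=cv2.Rodrigues(d["rvec"])[0]; d["t"]=d["tvec"].ravel(); return d
T,S=load("top"),load("side")
if __name__=="__main__":
    W=world(T)
    k=0.64
    for name,(u,v) in dict(knob=(317,255),A=(277,248),B=(330,218),C=(363,265),D=(311,299),red=(318,393),green=(380,380),yel=(185,377)).items():
        u,v=u*k,v*k
        w=W[int(v)-7:int(v)+8,int(u)-7:int(u)+8].reshape(-1,3); w=w[~np.isnan(w[:,2])]
        zm=np.percentile(w[:,2],97); s=w[w[:,2]>zm-0.02]
        print(name,"top",zm.round(3),s.mean(0).round(3),len(s))
    # side
    WS=world(S)
    for name,(u,v) in dict(knob=(309,294),A=(270,327),B=(264,304),C=(344,271),D=(363,314)).items():
        u,v=int(u*k),int(v*k)
        w=WS[v-5:v+6,u-5:u+6].reshape(-1,3); w=w[~np.isnan(w[:,2])]
        print(name,"side ctr",WS[v,u].round(3),"zmax",np.percentile(w[:,2],97).round(3))
    a=T["image"][120:220,155:260]; b=T["image"][165:240,270:360]
    p=cv2.resize(a[:,:,::-1],None,fx=4.5,fy=4.5,interpolation=cv2.INTER_CUBIC); q=cv2.resize(S["image"][160:300,130:275][:,:,::-1],None,fx=2.2,fy=2.2,interpolation=cv2.INTER_CUBIC)
    c=np.zeros((600,800,3),np.uint8); c[:450,:472]=p[:450,:472]; c[:308,475:794]=q[:308,:319]
    r=cv2.resize(b[:,:,::-1],None,fx=3.5,fy=3.5,interpolation=cv2.INTER_CUBIC); c[320:582,480:795]=r[:262,:315]
    cv2.imwrite("pics/crop1.png",c)
E
python3 m.py
```

```text
knob top 0.23 [0.641 0.255 0.225] 132
A top 0.223 [0.66  0.353 0.211] 108
B top 0.183 [0.738 0.236 0.171] 97
C top 0.218 [0.623 0.158 0.207] 120
D top 0.218 [0.543 0.274 0.21 ] 119
red top 0.192 [0.333 0.259 0.181] 113
green top 0.19 [0.354 0.121 0.178] 111
yel top 0.194 [0.368 0.557 0.181] 106
knob side ctr [0.637 0.264 0.224] zmax 0.226
A side ctr [0.657 0.361 0.22 ] zmax 0.221
B side ctr [0.738 0.239 0.176] zmax 0.181
C side ctr [0.618 0.161 0.216] zmax 0.219
D side ctr [0.538 0.281 0.217] zmax 0.215
```

View pics/crop1.png

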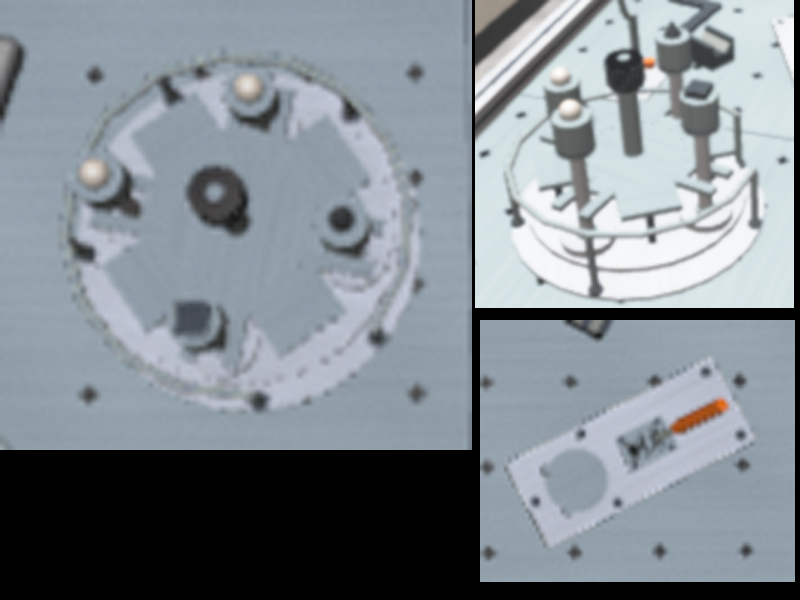

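```bash
cat > m2.py <<'E'
from m import *
c=np.array([.640,.256])
for p in [(377,337),(260,400),(80,250),(170,85),(350,105)]:
    u,v=155+p[0]/4.5-.4,120+p[1]/4.5-.4
    for h in(0.0,.089):
        w=ray(T,u,v,h)[:2]-c; print(p,h,np.hypot(*w).round(3),np.degrees(np.arctan2(w[1],w[0])).round(1))
# hoop ring coverage from depth side/top
for f in(T,S):
    W=world(f); d=W[...,:2]-c; r=np.hypot(d[...,0],d[...,1]); m=(W[...,2]>.07)&(W[...,2]<.1)&(r>.138)&(r<.165)
    a=np.degrees(np.arctan2(d[...,1],d[...,0]))[m]; h,_=np.histogram(a%360,bins=72,range=(0,360)); print(h.tolist())
# fixture: plate in top view
img=cv2.cvtColor(T["image"],cv2.COLOR_RGB2HSV); W=world(T)
roi=np.zeros(W.shape[:2],bool); roi[165:240,270:360]=1
m=roi&(W[...,2]>.006)&(W[...,2]<.06)
m=cv2.morphologyEx(m.astype(np.uint8),cv2.MORPH_CLOSE,np.ones((5,5)))
cs=max(cv2.findContours(m,0,2)[0],key=cv2.contourArea); rc=cv2.minAreaRect(cs); print(rc)
for b in cv2.boxPoints(rc): print(b,ray(T,*b,.012).round(4))
o=roi&(img[...,0]<20)&(img[...,1]>150); vs,us=np.nonzero(o); print("orange px",us.min(),us.max(),W[o].min(0),W[o].max(0), np.nanmean(W[o],0))
m2=img[165:240,270:360]
g=T["image"][165:240,270:360].max(-1); ct=cv2.findContours((g>200).astype(np.uint8),0,2)[0]; q=max(ct,key=cv2.contourArea)+[270,165]; rc=cv2.minAreaRect(q);print("bright",rc)
for b in cv2.boxPoints(rc): print(b,ray(T,*b,.012).round(4))
E
python3 m2.py
```

```text
(377, 337) 0.0 0.147 -126.4
(377, 337) 0.089 0.155 -128.4
(260, 400) 0.0 0.145 -175.7
(260, 400) 0.089 0.152 -171.9
(80, 250) 0.0 0.157 91.5
(80, 250) 0.089 0.137 97.8
(170, 85) 0.0 0.17 26.4
(170, 85) 0.089 0.141 25.1
(350, 105) 0.0 0.161 -35.4
(350, 105) 0.089 0.147 -42.2
[7, 6, 8, 7, 6, 10, 6, 7, 7, 6, 7, 7, 5, 0, 0, 5, 6, 8, 9, 8, 6, 7, 8, 5, 7, 6, 8, 7, 7, 6, 8, 7, 8, 7, 6, 7, 7, 2, 0, 0, 0, 0, 0, 0, 0, 0, 6, 6, 6, 6, 6, 6, 6, 7, 6, 8, 6, 6, 5, 6, 6, 7, 7, 6, 10, 7, 7, 7, 7, 7, 7, 6]
[9, 11, 10, 9, 11, 15, 8, 11, 10, 8, 13, 11, 11, 16, 14, 14, 19, 15, 32, 25, 22, 20, 23, 19, 18, 19, 17, 17, 16, 13, 18, 14, 12, 11, 12, 12, 24, 3, 0, 0, 0, 0, 0, 0, 0, 0, 28, 8, 10, 1, 0, 0, 0, 0, 0, 6, 10, 8, 3, 0, 2, 11, 12, 14, 8, 0, 0, 0, 8, 9, 12, 10]
((313.7940979003906, 201.0547332763672), (46.85502624511719, 75.53912353515625), 51.14662170410156)
[269.68414 206.50444] [0.5015 0.0098 0.012 ]
[328.5105 159.1165] [ 0.6965 -0.2365  0.012 ]
[357.90405 195.60503] [ 0.5436 -0.3516  0.012 ]
[299.0777  242.99297] [ 0.3535 -0.1067  0.012 ]
orange px 325 339 [ 0.53516793 -0.24407718  0.08258074] [ 0.55990712 -0.20242871  0.1451872 ] [ 0.54799331 -0.2223407   0.11742196]
bright ((312.5169982910156, 202.57110595703125), (26.54552459716797, 65.68952941894531), 62.52556610107422)
[277.25317 205.9483 ] [ 0.5036 -0.0211  0.012 ]
[335.534   175.64227] [ 0.6269 -0.2631  0.012 ]
[347.78082 199.19391] [ 0.5292 -0.3096  0.012 ]
[289.5     229.49994] [ 0.4078 -0.0692  0.012 ]
```

The gap in the hoop runs from 187° to 231°, so the opening is centred near 208.5°. Candidate A at (277,248) is tall, with its ball top at 0.222 m, so it is the ball pillar. B, with its top at 0.182 m, is the short pillar. The crop confirms both. A sits at about 79.5°, so it needs about +129° CCW.

```bash
cat > go.py <<'E'
import sys
from h import *
def go(x,y,z,yaw=None):
    o=robot.get_obs(); w,a,b,c=o["ee_rot"]; from scipy.spatial.transform import Rotation as Ro
    R=Ro.from_quat([a,b,c,w]).as_matrix(); s=R.T@(np.array([x,y,z])-o["ee_pos"])
    y0=np.degrees(np.arctan2(R[1,1],R[0,1])); d=0 if yaw is None else yaw-y0
    d=(d+180)%360-180
    print("shift",s.round(4),"roll",round(-d/180,4),"(yaw now",y0.round(1),") pos",np.round(o["ee_pos"],4),"j7",np.round(o["joint_positions"][6],2),"tilt",R[:,2].round(4),"t",o["time_s"])
if __name__=="__main__":
    a=[float(v) for v in sys.argv[1:]]; go(*a)
E
python3 go.py .64 .256 .29 -43; python3 go.py .64 .256 .188 -43
python3 -c "
from m import *
print(ray(T,297.7-.4,210.7-.4,.012))"
```

```text
shift [-0.5065 -0.182  -0.072 ] roll 0.6228 (yaw now 69.1 ) pos [0.2316 0.6066 0.2176] j7 -0.04 tilt [-8.0e-04 -2.2e-03 -1.0e+00] t 0.1
shift [-0.5065 -0.1818  0.03  ] roll 0.6228 (yaw now 69.1 ) pos [0.2316 0.6066 0.2176] j7 -0.04 tilt [-8.0e-04 -2.2e-03 -1.0e+00] t 0.1
[ 0.48524804 -0.10244351  0.012     ]
```

Call:
jog_arm(targets=[[[1, 0, 0, -0.072, 0], [1, 0, 0, -0.072, 0.05], [1, -0.5065, -0.182, -0.072, 0.6228], [1, -0.5065, -0.182, -0.072, 0.6228], [1, -0.5065, -0.182, -0.072, 0.6228], [1, -0.5065, -0.182, -0.072, 0.6228], [1, -0.5065, -0.182, -0.072, 0.6228], [1, -0.5065, -0.182, -0.072, 0.6228], [1, -0.5065, -0.182, -0.072, 0.6228], [1, -0.5065, -0.182, -0.072, 0.6228], [1, -0.5065, -0.182, -0.072, 0.6228], [1, -0.5065, -0.182, -0.072, 0.6228], [1, -0.5065, -0.182, -0.072, 0.6228], [1, -0.5065, -0.182, -0.072, 0.6228], [1, -0.5065, -0.182, -0.072, 0.6228], [1, -0.5065, -0.182, -0.072, 0.6228], [1, -0.5065, -0.182, -0.072, 0.6228]]], force=40)

```text
time_s: 1.8
ee_pos: [0.6392, 0.2582, 0.2905]
ee_rot: [-0.001, 0.916, 0.401, -0.0]
ft_force: [0.1, 0.0, -0.4]
finger_gap: 1.0
gripper_force: 0.0
```

```bash
python3 go.py .64 .256 .19 -43; python3 - <<'E'
from h import *
a=cam("top");b=cam("side")
p=cv2.resize(a["image"][100:230,140:290][:,:,::-1],(460,400));q=cv2.resize(b["image"][130:320,110:290][:,:,::-1],(340,400))
cv2.imwrite("pics/knob.png",np.hstack([p,q]))
E
```

```text
shift [-0.0011  0.0023  0.1005] roll 0.0015 (yaw now -42.7 ) pos [0.6392 0.2582 0.2905] j7 -0.92 tilt [-0.001  0.001 -1.   ] t 1.8
```

View pics/knob.png

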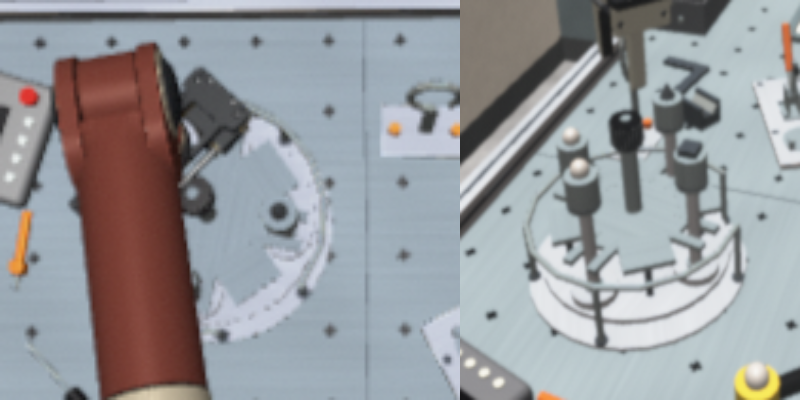

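The knob is at (625,125) in the side crop, with the fingers above it. I'll check the finger position numerically by projection before descending.

```bash
python3 - <<'E'
from h import *
f=cam("side")
o=robot.get_obs(); t=np.array(o["ee_pos"]); y=np.array([np.cos(np.radians(-42.7)),np.sin(np.radians(-42.7)),0])
P=proj(f,[t,t+.0465*y,t-.0465*y,[.64,.256,.225]])
print(((P-[110,130])*[340/180,400/190]+[460,0]).round(0))
# fingertip pixels: nearest depth pts around z .285-.32
W=world(f); m=(abs(W[...,0]-t[0])<.09)&(abs(W[...,1]-t[1])<.09)&(W[...,2]>.285)&(W[...,2]<.32)
d=(W[m]-t)@y; print(m.sum(), [ (W[m][s].mean(0).round(3),s.sum()) for s in (d>0.02,d<-0.02)])
E
```

```text
[[620.  70.]
 [607.  54.]
 [634.  86.]
 [625. 118.]]
182 [(array([0.675, 0.226, 0.305]), np.int64(94)), (array([0.597, 0.3  , 0.306]), np.int64(88))]
```

Call:
jog_arm(targets=[[[1, -0.001, 0.002, 0.05, 0], [1, -0.001, 0.002, 0.09, 0], [1, -0.001, 0.002, 0.102, 0], [1, -0.001, 0.002, 0.102, 0], [0, -0.001, 0.002, 0.102, 0], [0, -0.001, 0.002, 0.102, 0], [0, -0.001, 0.002, 0.102, 0], [0, -0.001, 0.002, 0.102, 0], [0, -0.001, 0.002, 0.102, 0], [0, -0.001, 0.002, 0.102, 0]]], force=40)

```text
time_s: 2.95
ee_pos: [0.6409, 0.2544, 0.1889]
ee_rot: [0.0, 0.917, 0.399, 0.0]
ft_force: [0.2, 0.2, -0.6]
finger_gap: 0.532
gripper_force: 0.0
```

Call:
jog_arm(targets=[[[0, 0, 0, 0, 0], [0, 0, 0, 0, 0], [0, 0, 0, 0, 0], [0, 0, 0, 0, 0]]])

```text
time_s: 3.35
ee_pos: [0.6422, 0.2532, 0.1887]
ee_rot: [0.001, 0.917, 0.398, 0.001]
ft_force: [5.6, -2.7, -1.2]
finger_gap: 0.468
gripper_force: 40.0
```

Call:
jog_arm(targets=[[[0, 0, 0.002, 0, -0.01], [0, 0, 0.002, 0, -0.03], [0, 0, 0.002, 0, -0.06], [0, 0, 0.002, 0, -0.09], [0, 0, 0.002, 0, -0.12], [0, 0, 0.002, 0, -0.15], [0, 0, 0.002, 0, -0.18], [0, 0, 0.002, 0, -0.21], [0, 0, 0.002, 0, -0.24], [0, 0, 0.002, 0, -0.27], [0, 0, 0.002, 0, -0.3], [0, 0, 0.002, 0, -0.33], [0, 0, 0.002, 0, -0.36], [0, 0, 0.002, 0, -0.38], [0, 0, 0.002, 0, -0.4], [0, 0, 0.002, 0, -0.4]]])

```text
time_s: 4.95
ee_pos: [0.6433, 0.2531, 0.1888]
ee_rot: [0.001, 0.507, 0.862, 0.001]
ft_force: [5.2, 0.0, -2.4]
finger_gap: 0.47
gripper_force: 40.0
```

```bash
cat > look.py <<'E'
from h import *
import sys
c=np.array([.642,.254])
for n in("top","side"):
    f=cam(n);W=world(f);d=W[...,:2]-c;r=np.hypot(d[...,0],d[...,1])
    hsv=cv2.cvtColor(f["image"],cv2.COLOR_RGB2HSV)
    m=(r>.07)&(r<.14)&(W[...,2]>.12)&(W[...,2]<.235)
    k,l,s,_=cv2.connectedComponentsWithStats(m.astype(np.uint8))
    for i in range(1,k):
        if s[i,4]>25:
            w=W[l==i]; zt=np.percentile(w[:,2],97); q=w[w[:,2]>zt-.02].mean(0)-[*c,0]
            print(n,s[i,:5],"ztop",zt.round(3),"ang",(np.degrees(np.arctan2(q[1],q[0]))%360).round(1),"xy",(q[:2]+c).round(3),"V",hsv[l==i][:,2].max(),"S",hsv[l==i][:,1].mean().round())
E
python3 look.py; python3 go.py .64 .256 .19
```

```text
top [211 135  13  14 143] ztop 0.221 ang 331.7 xy [0.729 0.207] V 206 S 29.0
top [222 172  13  13 133] ztop 0.219 ang 240.0 xy [0.592 0.168] V 184 S 37.0
side [214 173  23  66 895] ztop 0.217 ang 182.8 xy [0.569 0.25 ] V 246 S 14.0
side [168 175  16  33 335] ztop 0.211 ang 336.5 xy [0.727 0.217] V 203 S 12.0
side [158 215  20  27 412] ztop 0.179 ang 64.5 xy [0.687 0.348] V 246 S 13.0
shift [ 0.0041 -0.0015 -0.0013] roll 0.0 (yaw now 28.9 ) pos [0.6433 0.2532 0.1888] j7 0.19 tilt [ 2.e-03  6.e-04 -1.e+00] t 5.05
```

Call:
jog_arm(targets=[[[0, 0, 0, 0, -0.01], [0, 0, 0, 0, -0.03], [0, 0, 0, 0, -0.06], [0, 0, 0, 0, -0.09], [0, 0, 0, 0, -0.12], [0, 0, 0, 0, -0.15], [0, 0, 0, 0, -0.18], [0, 0, 0, 0, -0.21], [0, 0, 0, 0, -0.24], [0, 0, 0, 0, -0.27], [0, 0, 0, 0, -0.3], [0, 0, 0, 0, -0.315], [0, 0, 0, 0, -0.32], [0, 0, 0, 0, -0.32], [1, 0, 0, 0, -0.32], [1, 0, 0, 0, -0.32], [1, 0, 0, 0, -0.32], [1, 0, 0, 0, -0.32], [1, 0, 0, 0, -0.32], [1, 0, 0, 0, -0.32]]])

```text
time_s: 7.05
ee_pos: [0.6421, 0.2531, 0.1887]
ee_rot: [-0.0, 0.03, 1.0, -0.0]
ft_force: [0.3, -0.6, 0.2]
finger_gap: 0.933
gripper_force: 0.0
```

```bash
python3 look.py; python3 go.py .555 .207 .29
```

```text
top [222 145  13  14  92] ztop 0.218 ang 298.7 xy [0.692 0.162] V 182 S 32.0
top [175 174  14  13 135] ztop 0.185 ang 118.4 xy [0.594 0.343] V 232 S 26.0
side [196 172   8  11  40] ztop 0.21 ang 290.1 xy [0.672 0.171] V 162 S 14.0
side [229 182  17  36 439] ztop 0.219 ang 203.7 xy [0.551 0.214] V 244 S 13.0
side [149 191  20  36 462] ztop 0.215 ang 33.1 xy [0.726 0.309] V 205 S 13.0
side [194 222  19  27 422] ztop 0.179 ang 118.6 xy [0.591 0.349] V 246 S 13.0
shift [ 0.0844 -0.0511 -0.1013] roll 0.0 (yaw now 86.6 ) pos [0.6423 0.253  0.1887] j7 1.04 tilt [-3.e-04 -1.e-04 -1.e+00] t 7.15
```

Call:
jog_arm(targets=[[[1, 0, 0, -0.05, 0], [1, 0, 0, -0.1, 0], [1, 0.04, -0.025, -0.101, 0.05], [1, 0.085, -0.052, -0.101, 0.1], [1, 0.085, -0.052, -0.101, 0.15], [1, 0.085, -0.052, -0.101, 0.2], [1, 0.085, -0.052, -0.101, 0.25], [1, 0.085, -0.052, -0.101, 0.3], [1, 0.085, -0.052, -0.101, 0.323], [1, 0.085, -0.052, -0.101, 0.323], [1, 0.085, -0.052, -0.101, 0.323]]], force=25)

```text
time_s: 8.25
ee_pos: [0.5543, 0.2063, 0.2897]
ee_rot: [-0.0, 0.51, 0.86, -0.0]
ft_force: [-1.0, 0.0, -0.5]
finger_gap: 1.001
gripper_force: 0.0
```

```bash
python3 go.py .554 .206 .169 28.5; python3 - <<'E'
from h import *
f=cam("side"); W=world(f); K=f["mtx"]
im=f["image"][170:260,200:290]; cv2.imwrite("pics/ball.png",cv2.resize(f["image"][110:260,140:340][:,:,::-1],(800,600),interpolation=cv2.INTER_CUBIC))
# ball mask: bright near predicted
p=proj(f,[[.554,.206,.212]])[0]; print("pred",p)
hsv=cv2.cvtColor(f["image"],cv2.COLOR_RGB2HSV); u0,v0=map(int,p)
m=np.zeros(f["image"].shape[:2],np.uint8); m[v0-9:v0+10,u0-9:u0+10]=(hsv[v0-9:v0+10,u0-9:u0+10,2]>195)
k,l,s,c=cv2.connectedComponentsWithStats(m); i=1+np.argmax(s[1:,4]); print(s[i],c[i]); 
print("ball xy at z.21",ray(f,*c[i],.211))
# head band
m=(W[...,2]>.165)&(W[...,2]<.2)&(np.hypot(W[...,0]-.554,W[...,1]-.206)<.05); q=W[m]; print("head surf",q.mean(0),(q[:,0].min()+q[:,0].max())/2)
E
```

```text
shift [-1.000e-04 -4.000e-04  1.207e-01] roll 0.0006 (yaw now 28.6 ) pos [0.5543 0.2063 0.2897] j7 0.16 tilt [-1.e-04 -1.e-04 -1.e+00] t 8.25
pred [236.59045624 185.58139593]
[234 182   6   5  24] [236.33333333 184.16666667]
ball xy at z.21 [0.55776942 0.19774628 0.211     ]
head surf [0.54829742 0.22145742 0.18223891] 0.5527976323228465
```

View pics/ball.png

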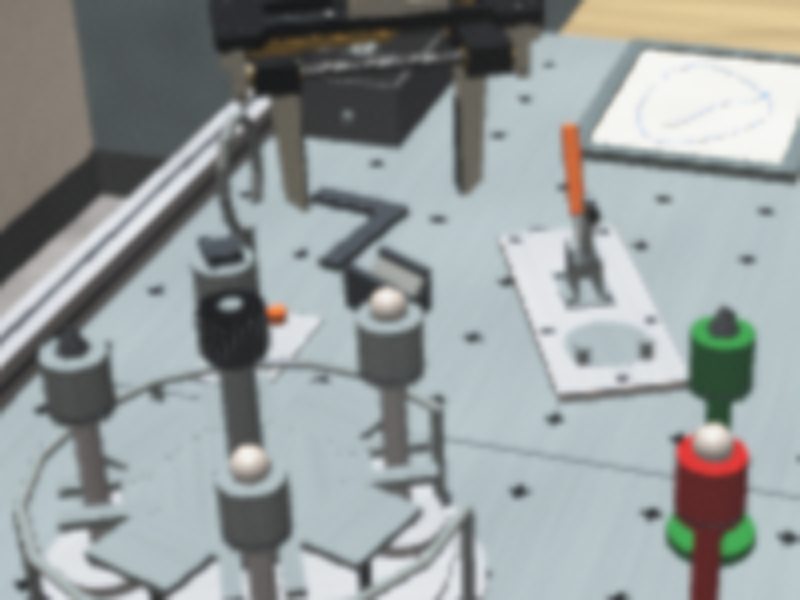

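The picture shows the ball pillar at (388,303) at the opening between posts (437,400) and (468,515). The fingers are directly above it and straddle it, so I descend and grip.

Call:
jog_arm(targets=[[[1, 0, 0, 0.04, 0], [1, 0, 0, 0.08, 0], [1, 0, 0, 0.11, 0], [1, 0, 0, 0.121, 0], [1, 0, 0, 0.121, 0], [0, 0, 0, 0.121, 0], [0, 0, 0, 0.121, 0], [0, 0, 0, 0.121, 0], [0, 0, 0, 0.121, 0], [0, 0, 0, 0.121, 0], [0, 0, 0, 0.121, 0], [0, 0, 0, 0.121, 0], [0, 0, 0, 0.121, 0], [0, 0, 0, 0.121, 0], [0, 0, 0, 0.121, 0]]], force=30)

```text
time_s: 9.8
ee_pos: [0.5546, 0.2063, 0.1687]
ee_rot: [0.0, 0.512, 0.859, 0.0]
ft_force: [0.7, -0.1, 0.9]
finger_gap: 0.469
gripper_force: 30.0
```

```bash
python3 go.py .554 .206 .169 28.5
```

```text
shift [ 0.     -0.0007 -0.0003] roll -0.0002 (yaw now 28.5 ) pos [0.5546 0.2063 0.1687] j7 0.18 tilt [ 5.e-04  2.e-04 -1.e+00] t 9.8
```

Call:
jog_arm(targets=[[[0, 0, 0, -0.002, 0], [0, 0, 0, -0.005, 0], [0, 0, 0, -0.006, 0], [0, 0, -0.003, -0.006, 0], [0, 0, -0.009, -0.006, 0], [0, 0, -0.018, -0.006, 0], [0, 0, -0.028, -0.006, 0], [0, 0, -0.038, -0.006, 0], [0, 0, -0.048, -0.006, 0], [0, 0, -0.058, -0.006, 0], [0, 0, -0.068, -0.006, 0], [0, 0, -0.078, -0.006, 0], [0, 0, -0.086, -0.006, 0], [0, 0, -0.09, -0.006, 0], [0, 0, -0.09, -0.006, 0]]])

```text
time_s: 11.3
ee_pos: [0.4749, 0.163, 0.1747]
ee_rot: [-0.0, 0.512, 0.859, -0.0]
ft_force: [0.3, -0.4, -6.0]
finger_gap: 0.465
gripper_force: 30.0
```

```bash
python3 go.py .47 .02 .21 28.5;python3 go.py .497 -.128 .21 28.5; python3 - <<'E'
from h import *
f=cam("side"); cv2.imwrite("pics/out.png",cv2.resize(f["image"][130:330,150:420][:,:,::-1],(800,593)))
E
```

```text
shift [-0.1234 -0.0724 -0.0352] roll -0.0003 (yaw now 28.4 ) pos [0.4749 0.163  0.1747] j7 0.19 tilt [-2.e-04 -1.e-04 -1.e+00] t 11.3
shift [-0.2664 -0.1192 -0.0352] roll -0.0003 (yaw now 28.4 ) pos [0.4749 0.163  0.1747] j7 0.19 tilt [-2.e-04 -1.e-04 -1.e+00] t 11.3
```

View pics/out.png

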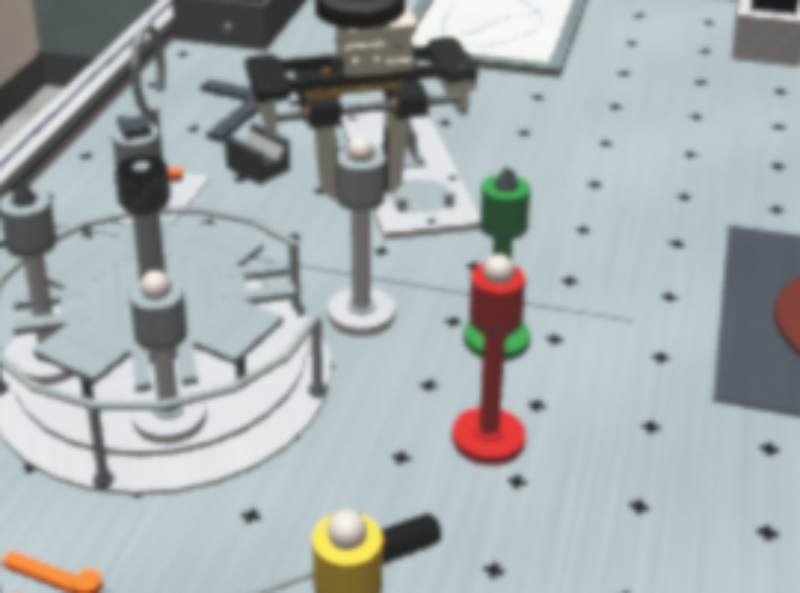

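The pillar is out and upright at (360,150)–(360,310), and the others are standing. I'll carry it to just +x of the nest.

```bash
python3 go.py .489 -.110 .205 27
```

```text
shift [-0.2467 -0.1183 -0.0303] roll 0.0081 (yaw now 28.5 ) pos [0.4755 0.1633 0.1748] j7 0.19 tilt [ 7.e-04  3.e-04 -1.e+00] t 11.35
```

Call:
jog_arm(targets=[[[0, 0, 0, -0.008, 0], [0, 0, 0, -0.018, 0], [0, -0.004, -0.002, -0.026, 0], [0, -0.013, -0.006, -0.03, 0], [0, -0.026, -0.012, -0.03, 0], [0, -0.042, -0.02, -0.03, 0], [0, -0.058, -0.028, -0.03, 0], [0, -0.074, -0.036, -0.03, 0], [0, -0.09, -0.043, -0.03, 0], [0, -0.106, -0.051, -0.03, 0], [0, -0.122, -0.059, -0.03, 0.002], [0, -0.138, -0.066, -0.03, 0.004], [0, -0.154, -0.074, -0.03, 0.006], [0, -0.17, -0.082, -0.03, 0.008], [0, -0.186, -0.09, -0.03, 0.008], [0, -0.202, -0.097, -0.03, 0.008], [0, -0.217, -0.104, -0.03, 0.008], [0, -0.23, -0.11, -0.03, 0.008], [0, -0.24, -0.115, -0.03, 0.008], [0, -0.2465, -0.118, -0.03, 0.008]]])

```text
time_s: 13.35
ee_pos: [0.4883, -0.1118, 0.2045]
ee_rot: [-0.0, 0.523, 0.852, -0.001]
ft_force: [-0.1, -0.1, -6.3]
finger_gap: 0.468
gripper_force: 30.0
```

```bash
python3 - <<'E'
from h import *
a=cam("top");b=cam("side")
p=cv2.resize(a["image"][160:240,265:365][:,:,::-1],(500,400),interpolation=cv2.INTER_CUBIC);q=cv2.resize(b["image"][120:220,230:305][:,:,::-1],(300,400),interpolation=cv2.INTER_CUBIC)
cv2.imwrite("pics/nest.png",np.hstack([p,q]))
n=np.array([.4845,-.1018]);d=np.array([.454,-.891]);e=np.array([.891,.454])
P=proj(b,[[*(n-.027*d+s*.027*e),.03] for s in(1,-1)]+[[*n,.012]]); print("pins in side crop",((P-[230,120])*4+[500,0]).round(0))
P=proj(a,[[*(n-.027*d+s*.027*e),.03] for s in(1,-1)]+[[*n,.012]]); print("top",((P-[265,160])*5).round(0))
E
python3 go.py .489 -.110 .157
```

```text
pins in side crop [[718. 303.]
 [782. 296.]
 [742. 301.]]
top [[118. 237.]
 [150. 296.]
 [161. 252.]]
shift [0.001  0.001  0.0476] roll 0.0 (yaw now 26.9 ) pos [ 0.4886 -0.1113  0.2046] j7 0.74 tilt [-3.e-04 -8.e-04 -1.e+00] t 13.45
```

View pics/nest.png

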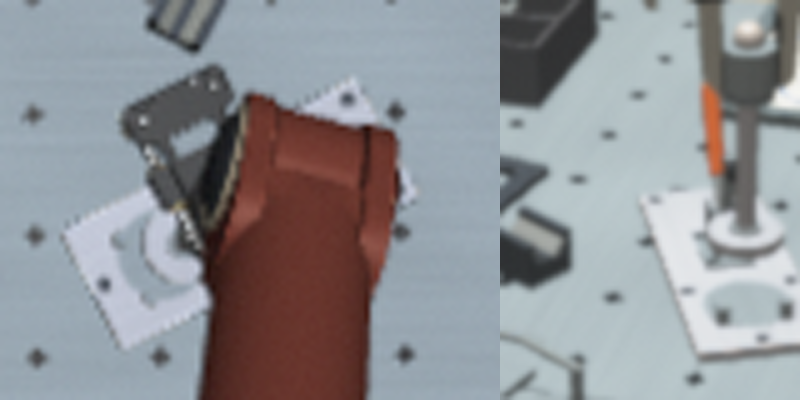

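```bash
python3 - <<'E'
from h import *
n=np.array([.4845,-.1018]);d=np.array([.454,-.891]);e=np.array([.891,.454])
for nm,f in(("side",cam("side")),("top",cam("top"))):
    g=cv2.cvtColor(f["image"],cv2.COLOR_RGB2GRAY)
    for s in(1,-1):
        P=proj(f,[[*(n-.027*d+s*.027*e),z] for z in(.03,.012)]); u,v=P.mean(0).round().astype(int)
        print(nm,s,P.round(1).tolist(),u,v); print(g[v-6:v+7,u-6:u+7] if nm=="side" else g[v-4:v+5,u-4:u+5])
E
```

```text
side 1 [[284.4, 195.8], [284.4, 200.4]] 284 198
[[187 216 225 223 214 205 196 192 189 187 186 186 184]
 [201 219 224 212 199 192 189 188 187 186 186 186 185]
 [224 226 222 205 191 187 187 187 187 187 187 186 185]
 [228 227 219 201 188 181 182 185 186 185 187 186 186]
 [229 227 218 201 187 170 167 171 173 177 184 188 186]
 [228 227 224 208 190 166 143 137 139 156 177 186 187]
 [228 228 226 216 196 165 123 102 107 145 176 186 188]
 [228 228 227 223 207 171 122  92 101 144 174 185 188]
 [226 228 227 226 220 192 142 110 121 152 178 186 190]
 [225 228 227 228 226 215 185 164 171 183 195 197 200]
 [221 228 228 228 228 226 218 214 216 218 220 220 221]
 [211 225 228 228 228 228 226 226 226 227 226 225 226]
 [202 223 228 228 228 227 226 226 226 227 227 226 226]]
side -1 [[300.6, 194.1], [300.4, 198.7]] 301 196
[[211 214 218 220 221 215 184 158 169 195 201 195 193]
 [195 197 201 207 213 215 209 200 207 217 216 202 193]
 [188 189 190 192 197 207 214 217 222 224 221 209 197]
 [188 188 187 187 188 192 203 213 219 223 223 217 203]
 [187 187 187 186 181 180 185 194 208 218 224 221 208]
 [188 188 18
[... 527 characters left out ...]
0 201 190 191 175 164 162]
 [201 201 200 186 167 168 165 162 154]
 [200 200 199 149 152 161 161 161 147]
 [199 197 197 146 140 149 158 163 145]
 [198 200 200 173 145 141 157 161 150]
 [200 202 201 200 180 164 161 161 162]
 [199 198 197 198 181 164 161 163 161]
 [200 198 199 200 186 169 163 161 161]]
top -1 [[295.0, 219.3], [294.4, 219.4]] 295 219
[[162 161 161 162 162 157 165 170 185]
 [164 164 162 164 162 161 150 141 167]
 [178 169 164 162 162 162 161 162 162]
 [195 184 158 156 160 162 161 159 159]
 [196 196 147 152 162 166 169 170 171]
 [195 195 169 159 156 177 189 190 193]
 [196 197 199 177 167 187 194 194 194]
 [198 197 196 196 195 194 194 194 194]
 [197 196 194 194 194 194 195 195 197]]
```

Call:
jog_arm(targets=[[[0, 0, 0, 0.006, 0], [0, 0, 0, 0.016, 0], [0, 0, 0, 0.026, 0], [0, 0, 0, 0.036, 0], [0, 0, 0, 0.043, 0], [0, 0, 0, 0.047, 0], [0, 0, 0, 0.05, 0], [0, 0, 0, 0.0515, 0], [0, 0, 0, 0.0525, 0], [0, 0, 0, 0.0525, 0]]])

```text
time_s: 14.55
ee_pos: [0.4892, -0.1097, 0.1523]
ee_rot: [0.0, 0.522, 0.853, 0.0]
ft_force: [-0.3, 0.7, -5.4]
finger_gap: 0.469
gripper_force: 30.0
```

Call:
jog_arm(targets=[[[0, 0.002, 0, 0.0008, 0], [0, 0.004, 0, 0.0008, 0], [0, 0.006, 0, 0.0008, 0], [0, 0.008, 0, 0.0008, 0], [0, 0.008, 0, 0.0008, 0]]])

```text
time_s: 15.05
ee_pos: [0.4855, -0.1029, 0.1515]
ee_rot: [0.001, 0.522, 0.853, -0.0]
ft_force: [1.1, -0.7, -6.8]
finger_gap: 0.471
gripper_force: 30.0
```

Call:
jog_arm(targets=[[[0, 0.001, 0, 0, 0], [0, 0.002, 0, 0, 0], [0, 0.003, 0, 0, 0], [0, 0.003, 0, 0, 0], [0, 0.003, 0, 0, 0]]])

```text
time_s: 15.55
ee_pos: [0.4842, -0.1006, 0.1515]
ee_rot: [0.0, 0.523, 0.853, -0.0]
ft_force: [0.8, -3.5, -4.3]
finger_gap: 0.468
gripper_force: 30.0
```

Call:
jog_arm(targets=[[[0, 0.0, 0, 0.0005, 0], [0, 0.0, 0, 0.001, 0], [0, 0.001, -0.0005, 0.001, 0], [0, 0.001, -0.0005, 0.001, 0], [0, 0.001, -0.0005, 0.001, 0]]])

```text
time_s: 16.05
ee_pos: [0.4838, -0.1, 0.1512]
ee_rot: [0.001, 0.523, 0.853, -0.0]
ft_force: [-0.4, -4.8, 4.1]
finger_gap: 0.47
gripper_force: 30.0
```

Call:
jog_arm(targets=[[[0, 0.0003, -0.0008, -0.0003, 0], [0, 0.0003, -0.0008, -0.0003, 0], [0, 0.0003, -0.0008, -0.0003, 0]]])

```text
time_s: 16.35
ee_pos: [0.4833, -0.0995, 0.1513]
ee_rot: [0.001, 0.522, 0.853, 0.0]
ft_force: [1.7, -4.2, 4.8]
finger_gap: 0.468
gripper_force: 30.0
```

Call:
jog_arm(targets=[[[0.6, 0, 0, 0, 0], [0.8, 0, 0, 0, 0], [1, 0, 0, 0, 0], [1, 0, 0, 0, 0], [1, 0, 0, 0, 0], [1, 0, 0, 0, 0], [1, 0, 0, -0.02, 0], [1, 0, 0, -0.06, 0], [1, 0, 0, -0.1, 0], [1, 0, 0, -0.14, 0], [1, 0, 0, -0.14, 0]]])

```text
time_s: 17.45
ee_pos: [0.4854, -0.1001, 0.2961]
ee_rot: [0.006, 0.523, 0.853, 0.002]
ft_force: [0.7, 0.4, -0.2]
finger_gap: 1.001
gripper_force: 0.0
```

```bash
python3 - <<'E'
from h import *
b=cam("side");a=cam("top"); W=world(b)
q=cv2.resize(b["image"][110:230,210:340][:,:,::-1],(650,600),interpolation=cv2.INTER_CUBIC); cv2.imwrite("pics/placed.png",q)
n=np.array([.483,-.100]);d=np.array([.454,-.891])
m=(np.hypot(W[...,0]-n[0],W[...,1]-n[1])<.05)
for lo,hi in((.145,.18),(.05,.12),(.0215,.03)):
    s=m&(W[...,2]>lo)&(W[...,2]<hi); w=W[s]; print(lo,s.sum(),w.mean(0).round(4),(w[:,0].min()+w[:,0].max())/2)
print("ztop",np.nanmax(W[m][:,2]))
h=cv2.cvtColor(b["image"],cv2.COLOR_RGB2HSV); o=(h[...,0]<14)&(h[...,1]>170)&(h[...,2]>150); o&=(abs(W[...,0]-.55)<.08)&(W[...,1]<-.12)&(W[...,1]>-.36)
w=W[o]; i=w[:,2].argsort(); print("orange",o.sum(),"low",w[i[:6]].mean(0).round(3),"high",w[i[-6:]].mean(0).round(3))
th=1.0
for r in(.112,.09): print("pred handle r",r,(n+d*(.1+r*np.cos(th))).round(3),.046+r*np.sin(th))
E
```

```text
0.145 135 [ 0.4795 -0.0869  0.1622] 0.482534296674375
0.05 101 [ 0.4825 -0.097   0.0868] 0.48257507449193815
0.0215 123 [ 0.4809 -0.0937  0.0242] 0.4786670256702109
ztop 0.6216850361041022
orange 36 low [ 0.537 -0.209  0.088] high [ 0.549 -0.235  0.133]
pred handle r 0.112 [ 0.556 -0.243] 0.1402447502984844
pred handle r 0.09 [ 0.55  -0.232] 0.12173238863271069
```

View pics/placed.png

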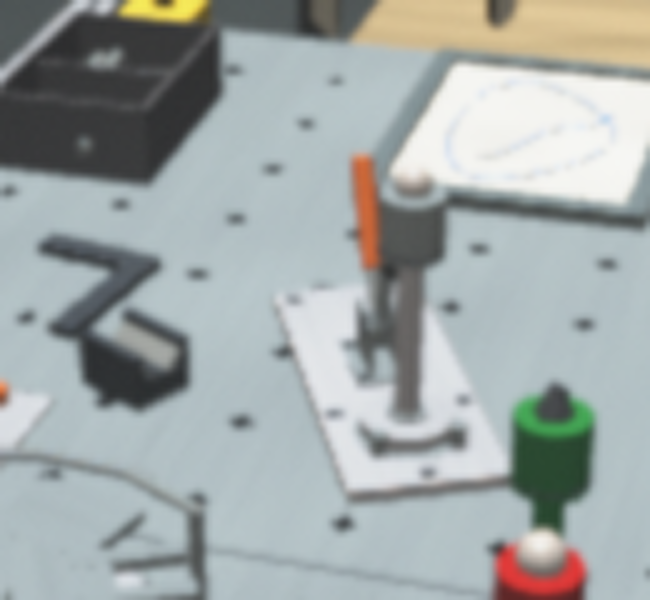

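The pillar stands upright against both pins, at (378,440) and (455,435), and the clamp is still up. Next I shut the fingers and go above the handle.

Call:
jog_arm(targets=[[[0, 0, 0, 0, 0], [0, -0.03, 0, 0, 0], [0, -0.07, 0, 0, 0], [0, -0.11, 0, 0, 0], [0, -0.13, 0, 0, 0], [0, -0.13, 0, 0.04, 0], [0, -0.13, 0, 0.08, 0], [0, -0.13, 0, 0.11, 0], [0, -0.13, 0, 0.11, 0], [0, -0.13, 0, 0.11, 0]]])

```text
time_s: 18.55
ee_pos: [0.5409, -0.215, 0.1798]
ee_rot: [-0.001, 0.522, 0.853, -0.0]
ft_force: [0.6, 0.2, 0.3]
finger_gap: 0.189
gripper_force: 0.0
```

```bash
cat > fx.py <<'E'
from go import *
n=np.array([.483,-.100]);d=np.array([.454,-.891]);e=np.array([.891,.454])
p=robot.get_obs()["ee_pos"]; print("fixture X",(p[:2]-n)@d,"Y",(p[:2]-n)@e)
for X,z in((.132,.123),(.147,.112),(.160,.100),(.171,.086),(.179,.070),(.185,.053)): go(*(n+d*X),z,27)
E
python3 fx.py
```

```text
fixture X 0.12871986475250613 Y -0.0006220708224077715
shift [-0.0034  0.0007  0.0568] roll 0.0 (yaw now 27.0 ) pos [ 0.5409 -0.215   0.1798] j7 0.93 tilt [-2.5e-03  7.0e-04 -1.0e+00] t 18.55
shift [-0.0184  0.0007  0.0678] roll 0.0 (yaw now 27.0 ) pos [ 0.5409 -0.215   0.1798] j7 0.93 tilt [-2.5e-03  7.0e-04 -1.0e+00] t 18.55
shift [-0.0314  0.0008  0.0798] roll 0.0 (yaw now 27.0 ) pos [ 0.5409 -0.215   0.1798] j7 0.93 tilt [-2.5e-03  7.0e-04 -1.0e+00] t 18.55
shift [-0.0424  0.0008  0.0938] roll 0.0 (yaw now 27.0 ) pos [ 0.5409 -0.215   0.1798] j7 0.93 tilt [-2.5e-03  7.0e-04 -1.0e+00] t 18.55
shift [-0.0505  0.0008  0.1098] roll 0.0 (yaw now 27.0 ) pos [ 0.5409 -0.215   0.1798] j7 0.93 tilt [-2.5e-03  7.0e-04 -1.0e+00] t 18.55
shift [-0.0565  0.0009  0.1268] roll 0.0 (yaw now 27.0 ) pos [ 0.5409 -0.215   0.1798] j7 0.93 tilt [-2.5e-03  7.0e-04 -1.0e+00] t 18.55
```

Call:
jog_arm(targets=[[[0, 0, 0, 0, 0], [0, 0, 0, 0.01, 0], [0, 0, 0.0007, 0.03, 0], [0, -0.003, 0.0007, 0.05, 0], [0, -0.0034, 0.0007, 0.0565, 0], [0, -0.011, 0.0007, 0.062, 0], [0, -0.0184, 0.0007, 0.068, 0], [0, -0.025, 0.0007, 0.074, 0], [0, -0.0314, 0.0007, 0.08, 0], [0, -0.037, 0.0007, 0.087, 0], [0, -0.0424, 0.0007, 0.094, 0], [0, -0.0465, 0.0007, 0.102, 0], [0, -0.0505, 0.0007, 0.11, 0], [0, -0.0535, 0.0007, 0.118, 0], [0, -0.0565, 0.0007, 0.123, 0], [0, -0.0565, 0.0007, 0.123, 0]]])

```text
time_s: 20.15
ee_pos: [0.5682, -0.2663, 0.0569]
ee_rot: [0.001, 0.523, 0.853, -0.001]
ft_force: [-0.6, 0.2, -0.3]
finger_gap: 0.007
gripper_force: 0.0
```

```bash
python3 fx.py | sed -n '1p;7p'
```

```text
fixture X 0.186895169129263 Y 0.00039518955886075384
shift [ 0.0019 -0.0004  0.0039] roll -0.0 (yaw now 27.0 ) pos [ 0.5682 -0.2663  0.0569] j7 1.02 tilt [ 0.001  -0.0018 -1.    ] t 20.15
```

```bash
python3 - <<'E'
from h import *
b=cam("side")
q=cv2.resize(b["image"][110:230,210:340][:,:,::-1],(650,600),interpolation=cv2.INTER_CUBIC); cv2.imwrite("pics/push.png",q)
E
```

```text
(no output)
```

View pics/push.png

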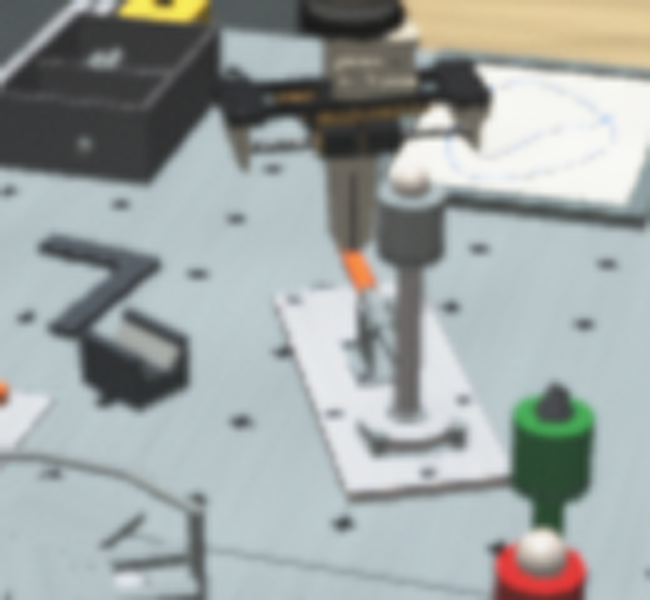

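The handle, with its sleeve at (357,270), is almost down under the fingers. I'll keep pressing.

Call:
jog_arm(targets=[[[0, 0.001, 0, 0.002, 0], [0, 0.001, 0, 0.004, 0], [0, 0.001, 0, 0.006, 0], [0, 0.001, 0, 0.008, 0], [0, 0.001, 0, 0.008, 0]]])

```text
time_s: 20.7
ee_pos: [0.5682, -0.2658, 0.0541]
ee_rot: [0.002, 0.523, 0.853, -0.0]
ft_force: [-4.7, 1.8, 20.1]
finger_gap: 0.001
gripper_force: 9.8
```

Call:
jog_arm(targets=[[[0, 0, 0, 0.002, 0], [0, 0, 0, 0.004, 0], [0, 0, 0, 0.004, 0], [0, 0, 0, 0.004, 0]]])

```text
time_s: 21.1
ee_pos: [0.5683, -0.2659, 0.0536]
ee_rot: [0.003, 0.523, 0.853, 0.0]
ft_force: [-9.3, 3.5, 36.2]
finger_gap: 0.005
gripper_force: 18.2
```

Hard stop reached, so the clamp is closed. I'll back off and verify.

Call:
jog_arm(targets=[[[0, 0, 0, -0.004, 0], [0, 0, 0, -0.01, 0], [0, 0, 0, -0.05, 0], [0, 0, 0, -0.1, 0], [0, 0, 0, -0.15, 0], [0, 0, 0, -0.2, 0], [0, 0, 0, -0.2, 0], [0, 0, 0, -0.2, 0], [0, 0, 0, -0.2, 0]]])

```text
time_s: 22.0
ee_pos: [0.5662, -0.2635, 0.2438]
ee_rot: [-0.002, 0.522, 0.853, -0.0]
ft_force: [-0.9, -0.3, 0.6]
finger_gap: 0.003
gripper_force: 0.0
```

```bash
python3 look.py | grep side; python3 - <<'E'
from h import *
b=cam("side");W=world(b)
q=cv2.resize(b["image"][110:270,130:340][:,:,::-1],(787,600),interpolation=cv2.INTER_CUBIC); cv2.imwrite("pics/end.png",q)
h=cv2.cvtColor(b["image"],cv2.COLOR_RGB2HSV); o=(h[...,0]<14)&(h[...,1]>170)&(h[...,2]>150)&(abs(W[...,0]-.55)<.08)&(W[...,1]<-.12)&(W[...,1]>-.36)
print("orange z",np.percentile(W[o][:,2],[5,50,95]))
m=np.hypot(W[...,0]-.483,W[...,1]+.1)<.05
for lo,hi in((.145,.18),(.06,.12)):
    w=W[m&(W[...,2]>lo)&(W[...,2]<hi)]; print(w.mean(0).round(4),(w[:,0].min()+w[:,0].max())/2)
E
```

```text
side [188 169  16  17 197] ztop 0.215 ang 298.7 xy [0.686 0.174] V 191 S 21.0
side [149 191  20  37 462] ztop 0.215 ang 33.4 xy [0.726 0.309] V 196 S 13.0
side [194 222  19  27 423] ztop 0.179 ang 118.5 xy [0.59  0.349] V 242 S 14.0
orange z [0.04989638 0.05193117 0.05559844]
[ 0.4806 -0.0872  0.1625] 0.48276589067591236
[ 0.4829 -0.0956  0.0907] 0.48308436549299383
```

View pics/end.png

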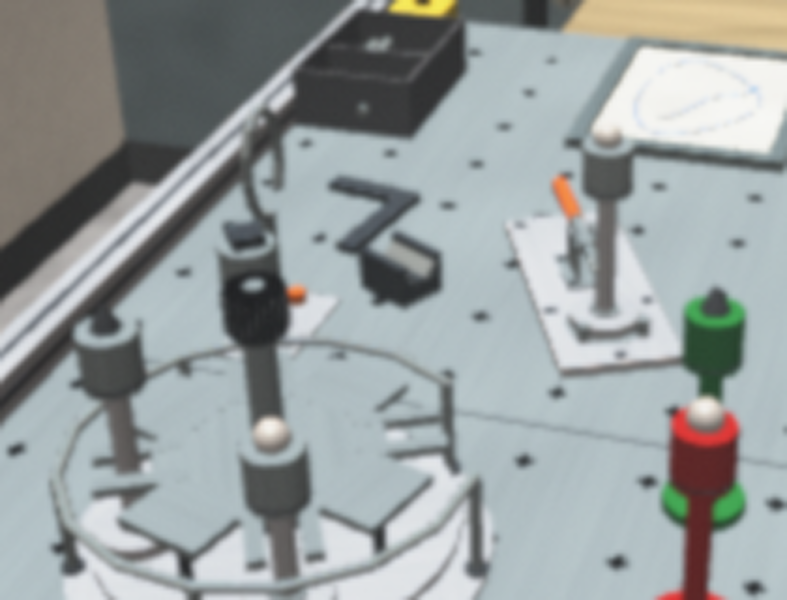

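The handle is level (566,197), the pillar is upright in the nest (605,300), and the other three are in the rack. Handing in.

```bash
python3 -c "
from rig import robot
print(robot.finish_job())"
```

```text
the job is handed in; nothing more can be done
None
```

The job is handed in, with no verdict returned: the last camera check showed the ball pillar upright in the nest against both dowel pins, the handle fully down and the other three pillars standing in the rack; the clamp force on the foot was not measured directly.

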